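# Put up the folding crate

### The job

Put up the folding crate on the worktop: raise its front, left and right wall panels until each stands fully upright, home against its stop, like the rear wall. Feel for the stops and do not force the panels hard against them, and leave the tomato and the lemon where they are.

Things in the scene. Friction and masses are not known exactly. Their poses are not given: they have to be found in the camera images.
- crate: folding crate held to the worktop by suction feet: grey base pan 92 x 152 mm, top 14 mm above the worktop, fixed green rear wall (crate x = +50 mm, 94 mm high), three green hinged panels. Origin: centre of the underside, on the worktop; x to the rear wall (roughly away from the robot), y left, z up
- front_panel (a joint): front (crate -x side) wall panel: plate 146 mm wide, 6 mm thick, 80 mm from hinge axis to free edge. Hinge axis in its middle plane, at crate x = -50 mm, y = 0, 14 mm above the worktop. 0 = flat outward, 1.571 = upright at a firm stop. Starts partly raised, a fingertip fits under the free edge; stays where left. Stiff hinge: 3 to 7 N move it at 60 mm from the hinge (the three differ); far more at the stop
- front_panel_edge (a point): middle of the free (outer, later upper) edge of the front (crate -x side) panel, in its middle plane; the axes turn with the panel: -x points from hinge to free edge, y along the hinge
- left_panel (a joint): left (crate +y side) wall panel: plate 86 mm wide, 6 mm thick, 80 mm from hinge axis to free edge. Hinge axis in its middle plane, at crate x = 0, y = +80 mm, 14 mm above the worktop. 0 = flat outward, 1.571 = upright at a firm stop. Starts partly raised, a fingertip fits under the free edge; stays where left. Stiff hinge: 3 to 7 N move it at 60 mm from the hinge (the three differ); far more at the stop
- left_panel_edge (a point): middle of the free (outer, later upper) edge of the left (crate +y side) panel, in its middle plane; the axes turn with the panel: -x points from hinge to free edge, y along the hinge
- right_panel (a joint): right (crate -y side) wall panel: plate 86 mm wide, 6 mm thick, 80 mm from hinge axis to free edge. Hinge axis in its middle plane, at crate x = 0, y = -80 mm, 14 mm above the worktop. 0 = flat outward, 1.571 = upright at a firm stop. Starts partly raised, a fingertip fits under the free edge; stays where left. Stiff hinge: 3 to 7 N move it at 60 mm from the hinge (the three differ); far more at the stop
- right_panel_edge (a point): middle of the free (outer, later upper) edge of the right (crate -y side) panel, in its middle plane; the axes turn with the panel: -x points from hinge to free edge, y along the hinge
- tomato_1_center (a point): centre of the loose red tomato, 62 mm wide, 61 mm high, standing beside one of the front corners of the crate; a bystander
- lemon_1_center (a point): centre of the loose yellow lemon, 72 x 55 x 56 mm, standing beside one of the front corners of the crate; a bystander

How it is judged:
At the end, for the whole second after the job is handed in: The front, left and right panels each stand upright at their stops (joint angle over 1.53 rad, i.e. within about 2.3 degrees of the stop at 1.571) and are at rest (value of joint each of front_panel, left_panel, right_panel above 1.53 rad and velocity of joint front_panel between -0.05 and 0.05 rad/s and velocity of joint left_panel between -0.05 and 0.05 rad/s and velocity of joint right_panel between -0.05 and 0.05 rad/s); the robot touches nothing.
It fails at once if the robot presses on the crate with more than 40 N (contact force between any of the fingers, the arm and crate above 40 N).
It fails at once if the tomato or the lemon is moved more than 30 mm (distance of any of tomato_1_center, lemon_1_center from where it was at the start of the episode above 0.03 m).
It also fails if it takes over 54 s, if anything falls off the work surface, if the arm or the gripper's body presses on something with over 40 N, if the wrist force passes 120 N, or if a joint passes its speed limit or range.

### The arm

A 6-joint arm with a two-finger parallel gripper is mounted at the origin on a cart in front of the work surface, level with it; the furniture and walls round the work are solid. World frame = base frame: x ahead of the robot, y to its left, z up, the work surface at z = 0. Lengths are in m, angles in rad, forces in N, time in s.
With the tool pointing down it reaches from about 0.325 to 0.775 m from the base axis. Payload 9.3 kg.
Tool frame: the origin (TCP) lies at the very end of the fingers, on their centre line; the grasp point (between the pads) lies 19 mm behind it; z points along the fingers, y is the line along which they close (so a half turn about z gives the same grasp; the last joint's range is limited). The gripper opens to 85 mm and grips with 20 to 120 N. Pads are 22 mm wide; open, the fingers measure 114 mm over their backs; the gripper's body (76 mm by 85 mm) begins 54 mm behind the grasp point. The pads swing forward as they close: fully open they stand 13 mm farther back than shut.
Start: joints at [-1.429, 0.259, 0.021, 1.334, 0, 1.418], TCP at [0.16, -0.526, 0.231] pointing down, gripper open.
Joint ranges: [-3.04, 3.04], [-0.91, 1.82], [-1.04, 1.36], [-1.92, 1.95], [-1.52, 1.45], [-3.14, 3.14]. Speed limits (rad/s): [2.22, 2.22, 2.79, 3.14, 3.14, 3.14].

### API

Orientations are given as a unit quaternion [w, x, y, z].
In Python, from bench import r gives the robot as it stands.
- The arm moves only by the tool move_arm, never from a script. Its argument "motion" is a list that holds one entry, the list of rows, each a list of 7 numbers: the shift along the tool's x, y, z in cm, then the turn, a rotation vector about the tool's x, y, z in rad, then the finger opening in cm, from 0 to 8.54. A call has exactly 10 rows; each row is the pose to reach, as a shift and turn from the pose commanded when the call began, along the tool's axes at that moment; what a row does not reach only later rows make up. A row lasts 1/8 s, in which the tool goes at most 62.5 mm and 10.7 degrees, less where a joint would pass 70% of its speed; a pose out of reach is approached as far as the arm can. A call with a gripper value outside its range is refused whole. The fingers move at their own pace and stop on an object; "force" is the grip in N (left out, the last holds). Time passes only in rows, so rows that repeat a pose let the fingers close, or fill a call up. It gives the time, the measured TCP pose, the force, the opening and the grip force at its end, in the units of the state.
- r.get_obs(): the state, without advancing time (a new reading comes with each control period).
- r.snapshot(name): name is "side" or "top"; returns the picture (480x640x3 uint8, blue, green, red); there is no depth.
- r.calibration(name): a dict with "fov_y" (degrees; the focal length in pixels is half the picture's height over the tangent of half this angle, whatever the lens; pixels are square), "cx", "cy" (the principal point, pixels), "R" (3x3) and "t" (3): a world point X has camera coordinates R X + t. Camera axes: x right, y down, z forward; pixel columns grow to the right and rows downward; lengths in m; the calibration is good to about 2 mm. A picture is of the moment at which its call begins. calibration takes no time and is no camera call.
- r.close_job(): hands the job in; it is judged then, once.
Trained networks look in the newest picture that a camera, given by its name, has taken for a name from the list of things; names that differ only in an ending like _2 or _b are one class to them, and where a whole thing is asked for, a point or a joint stands for the part that bears it (a point fixed in the world has none). Each returns a list of dicts, best first, with "conf" (0 to 1); they miss things now and then, are a little off and sometimes report something else, mostly with a low value. They report only what shows in the picture. A call takes as long as a camera call.
- r.find_in(camera, thing): "pixel" ([column, row] in pixels, amid what is visible of it).
- r.landmark_of(camera, thing): "pixel" ([column, row] in pixels: a listed point, or the origin of a listed thing).
The state is a dict: "time_s": time; "joint_pos": joint angles; "dq": joint speeds; "joint_torque": joint torques, N m; "eef_pos": TCP position; "tool_rot": TCP orientation; "contact_force": force on the tool from outside, world axes, zero at the start; "wrist_torque": the same for the moment, N m; "opening": finger opening in m; "grip_force": force on a finger pad.
Only numpy, scipy, OpenCV 4.12 (cv2) and the standard library are available. Lean on these libraries where they do the work, as an engineer would, in place of code of your own. Each camera call takes 0.05 s, during which the arm holds its last target. There are 200 camera calls.

## Working session

There is one attempt and no reset: what is moved stays moved. The work goes in short steps, Python scripts to look and compute and a tool call to move; the robot and the scene stay as the last step left them, time stands still between calls to the robot, and variables do not carry over. Pictures are saved under pics/ and viewed, at most 10 in all, crops included, and the job is handed in when it is done.

Besides the shell and the picture viewer there is one more tool, called after ">>>" in YAML: its name, and indented under it one key for each argument. move_arm: Moves the arm, as the interface text tells. Its arguments: {"type":"object","properties":{"motion":{"type":"array","items":{"type":"array","items":{"type":"array","items":{"type":"number"}}}},"force":{"type":"number"}},"required":["motion"]}

```bash
mkdir -p pics; ls; python3 - <<'E'
from bench import r
import cv2, json
o=r.get_obs(); print({k:(v if not hasattr(v,'tolist') else v.tolist()) for k,v in o.items()})
for c in('side','top'):
    im=r.snapshot(c); cv2.imwrite(f'pics/{c}0.png',im); print(c,r.calibration(c))
    for t in ('crate','front_panel','left_panel','right_panel','front_panel_edge','left_panel_edge','right_panel_edge','tomato_1_center','lemon_1_center'):
        print(t,[(x['pixel'],round(x['conf'],2)) for x in r.landmark_of(c,t)[:2]])
E
```

```text
pics
{'time_s': 0.0, 'joint_pos': [-1.428567576773003, 0.2591718823140015, 0.02073801461415974, 1.3337210658241812, -1.2833116652252525e-05, 1.418244776914184], 'dq': [-0.0005183564371158945, -0.0009546227002677099, -0.0006546674510553102, -0.0005576430138562492, 0.0011754612423246226, -0.0011534142819491296], 'joint_torque': [1.940068500516645e-05, -55.564026832580566, 34.45278882980347, 0.013576004421338439, -6.136782985777245e-05, -1.0084617088068626e-05], 'eef_pos': [0.15976531507866926, -0.5259684234888093, 0.2306678707409554], 'tool_rot': [-0.0006793273822570092, 0.9891574923103537, 0.1468570526468863, -2.910330876324755e-06], 'contact_force': [0.5062187752970801, -0.6607781417498784, -0.2320968785716622], 'wrist_torque': [-0.035794596548202426, -0.023677846104093906, 0.00038125284477948855], 'grip_force': 0.0, 'opening': 0.08565405867595352}
side {'fov_y': 52.26162135633455, 'cx': 319.88662661108145, 'cy': 238.7046925714963, 'R': array([[-0.98555906,  0.16927788, -0.00428213],
       [ 0.12393845,  0.70389416, -0.69940852],
       [-0.11538022, -0.68983912, -0.71470931]]), 't': array([ 0.5763805 , -0.1278897 ,  1.04814483])}
crate [([307.5, 245.6], 0.87)]Traceback (most recent call last):
  File "<stdin>", line 7, in <module>
ValueError: it knows: crate, front_panel_edge, left_panel_edge, lemon_1_center, right_panel_edge, tomato_1_center
```

```bash
cat > h.py <<'E'
from bench import r
import numpy as np, cv2
from scipy.optimize import least_squares
from scipy.spatial.transform import Rotation as Ro
def proj(c,X):
    k=r.calibration(c); p=np.asarray(k['R'])@np.asarray(X)+k['t']; f=240/np.tan(np.radians(k['fov_y']/2))
    return np.array([k['cx'],k['cy']])+f*p[:2]/p[2]
def look(things,cams=('side','top'),pre=''):
    D={}
    for c in cams:
        im=r.snapshot(c); cv2.imwrite(f'pics/{pre}{c}.png',im)
        for t in things:
            L=r.landmark_of(c,t)
            if L: D[c,t]=(np.array(L[0]['pixel']),L[0]['conf'])
    return D
def tri(D,t):
    cs=[c for c in('side','top') if (c,t) in D]
    s=least_squares(lambda X:np.concatenate([proj(c,X)-D[c,t][0] for c in cs]),[.5,0,.03])
    return s.x,np.abs(s.fun).max(),len(cs)
E
python3 - <<'E'
from h import *
T=['crate','front_panel_edge','left_panel_edge','right_panel_edge','tomato_1_center','lemon_1_center']
D=look(T,pre='a_')
for k,v in D.items(): print(k,v)
for t in T:
    try: x,e,n=tri(D,t); print(t,x.round(4),round(e,2),n)
    except Exception as ex: print(t,ex)
E
```

```text
('side', 'crate') (array([309.9, 246.6]), 0.57)
('side', 'front_panel_edge') (array([371.9, 215.7]), 0.72)
('side', 'left_panel_edge') (array([324.2, 280.4]), 0.91)
('side', 'right_panel_edge') (array([296.6, 176.6]), 0.81)
('side', 'tomato_1_center') (array([390.3, 283.6]), 0.6)
('side', 'lemon_1_center') (array([348.3, 180.6]), 0.79)
('top', 'crate') (array([327.4, 222. ]), 0.84)
('top', 'front_panel_edge') (array([333.7, 275.9]), 0.66)
('top', 'left_panel_edge') (array([260. , 221.5]), 0.74)
('top', 'right_panel_edge') (array([404.7, 217.2]), 0.78)
('top', 'tomato_1_center') (array([407.4, 216.7]), 0.73)
('top', 'lemon_1_center') (array([403.9, 268.1]), 0.6)
crate [0.6205 0.0975 0.0043] 0.09 2
front_panel_edge [0.506  0.0886 0.056 ] 1.17 2
left_panel_edge [0.6175 0.2305 0.0646] 0.21 2
right_panel_edge [ 0.6224 -0.0576  0.0478] 0.12 2
tomato_1_center [ 0.5156 -0.094  -0.3372] 52.93 2
lemon_1_center [ 0.5181 -0.0563  0.0242] 1.23 2
```

View pics/side0.png

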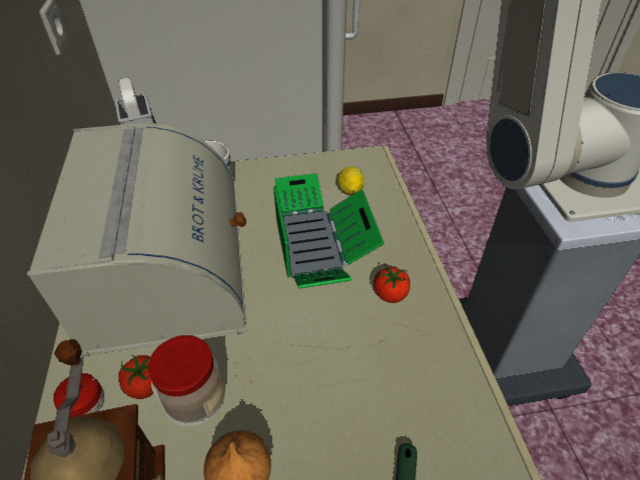

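View pics/a_top.png

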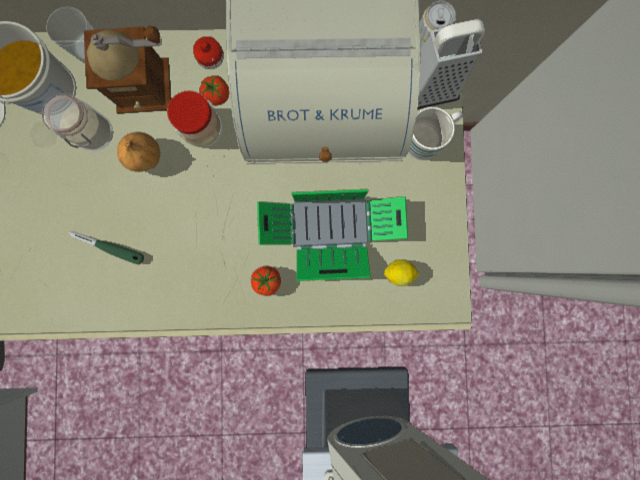

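The scene shows the crate at about (330, 222) in the top view, with the lemon at (402, 272) and the tomato at (265, 281). The network's top reading of the tomato was wrong. Next I fit the crate pose and panel angles.

```bash
cat >> h.py <<'E'
def pts(p):
    x,y,w,af,al,ar=p; R=Ro.from_euler('z',w).as_matrix(); L=.08
    P={'crate':[0,0,0],'front_panel_edge':[-.05-L*np.cos(af),0,.014+L*np.sin(af)],
     'left_panel_edge':[0,.08+L*np.cos(al),.014+L*np.sin(al)],'right_panel_edge':[0,-.08-L*np.cos(ar),.014+L*np.sin(ar)]}
    return {k:R@np.array(v)+[x,y,0] for k,v in P.items()}
def fit(Ds):
    def f(p):
        P=pts(p); return np.concatenate([np.clip(proj(c,P[t])-v[0],-15,15) for D in Ds for (c,t),v in D.items() if t in P and v[1]>.5])
    return least_squares(f,[.62,.095,.02,.55,.6,.45],loss='soft_l1')
E
python3 - <<'E'
from h import *
T=['crate','front_panel_edge','left_panel_edge','right_panel_edge']
Ds=[look(T,pre='b_') for _ in range(3)]
s=fit(Ds); print(s.x.round(4),np.abs(s.fun).round(1))
P=pts(s.x)
for k in P: print(k,P[k].round(4))
D={('side','t'):(np.array([391,285]),1),('top','t'):(np.array([265,281]),1)}; print('tomato',tri(D,'t'))
# colour check: green/grey overlay
for c in('side','top'):
    im=cv2.imread(f'pics/b_{c}.png'); R=Ro.from_euler('z',s.x[2]).as_matrix()
    ct=proj(c,P['crate']); Q=[]
    W=lambda v:proj(c,R@np.array(v)+[s.x[0],s.x[1],0])
    x,y,w,af,al,ar=s.x;L=.08
    for poly in ([[-.046,-.076,.014],[.046,-.076,.014],[.046,.076,.014],[-.046,.076,.014]],
      [[-.05,-.073,.014],[-.05,.073,.014],[-.05-L*np.cos(af),.073,.014+L*np.sin(af)],[-.05-L*np.cos(af),-.073,.014+L*np.sin(af)]],
      [[-.043,.08,.014],[.043,.08,.014],[.043,.08+L*np.cos(al),.014+L*np.sin(al)],[-.043,.08+L*np.cos(al),.014+L*np.sin(al)]],
      [[-.043,-.08,.014],[.043,-.08,.014],[.043,-.08-L*np.cos(ar),.014+L*np.sin(ar)],[-.043,-.08-L*np.cos(ar),.014+L*np.sin(ar)]]):
        q=np.array([W(v) for v in poly]); Q.append(((q-ct+[65,50])*5).astype(int) if 0 else q)
    o=(ct-[90,75]).astype(int); cr=cv2.resize(im[o[1]:o[1]+150,o[0]:o[0]+200],None,fx=4,fy=4,interpolation=cv2.INTER_CUBIC)
    for q in Q: cv2.polylines(cr,[((q-o+.5)*4).astype(int)],True,(0,0,255),1)
    cv2.imwrite(f'pics/ov_{c}.png',cr)
print(r.get_obs()['time_s'])
E
```

```text
[0.6202 0.0931 0.0231 0.5589 0.6744 0.4262] [0.3 1.1 3.1 0.  1.4 0.2 3.7 1.6 1.2 0.7 0.2 1.1 0.5 4.6 1.9 0.6 1.  1.3
 0.6 0.  0.2 0.5 3.3 0.5 0.6 1.6 1.2 0.6 0.1 1.3 0.9 0.7 0.2 0.2 0.2 0.2
 2.5 0.4 0.2 1.4 0.4 0.9 0.1 0.5 2.7 0.6]
crate [0.6202 0.0931 0.    ]
front_panel_edge [0.5024 0.0903 0.0564]
left_panel_edge [0.6169 0.2355 0.064 ]
right_panel_edge [ 0.6237 -0.0597  0.0471]
tomato (array([0.50204634, 0.22684546, 0.02381657]), np.float64(0.8205757266724731), 2)
2.3
```

View pics/ov_top.png

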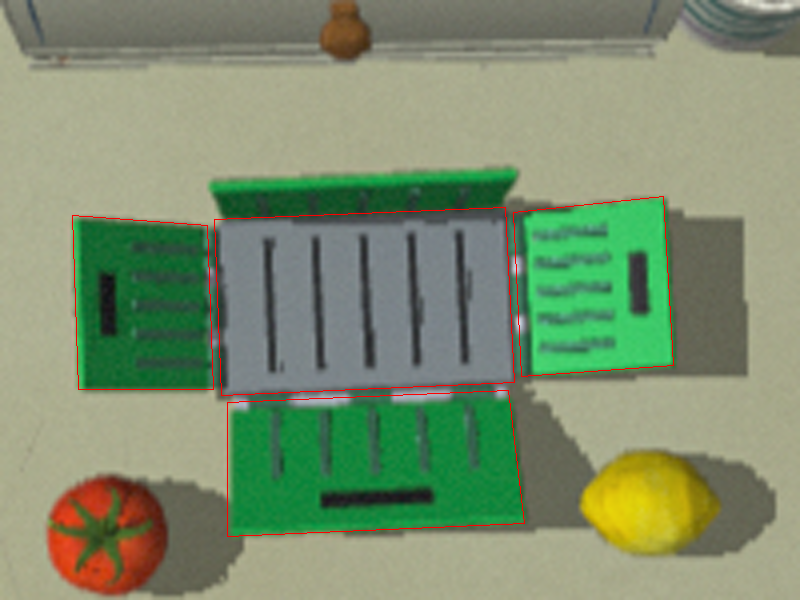

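View pics/ov_side.png

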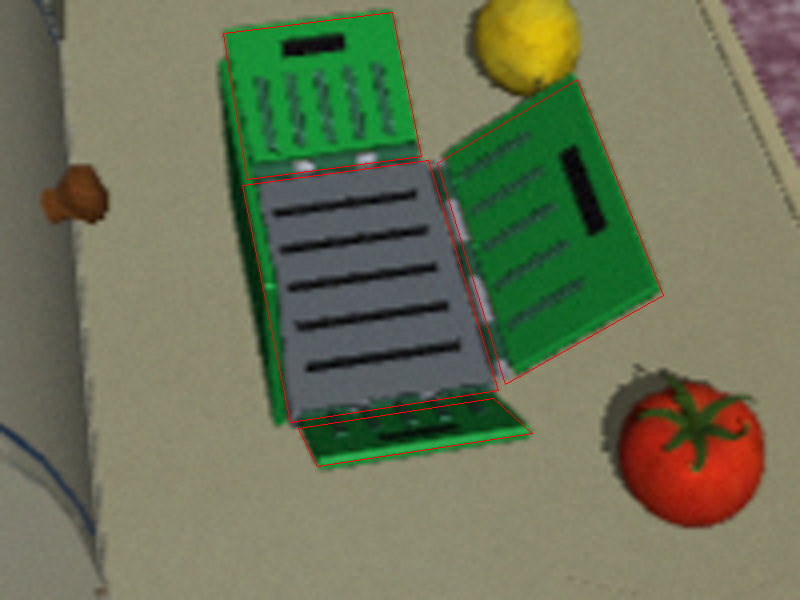

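The overlay matches the outlines to about 1 mm in both views. Now I'll write the world-to-tool converter and plan the transit plus the right-panel push.

```bash
cat >> h.py <<'E'
C=np.array([.620,.0931,0]); W=.023
def rows(wps,yaw0,yaw1s,p0):
    # wps world TCP positions, tool down with x axis at yaw
    R0=(Ro.from_euler('z',yaw0)*Ro.from_euler('x',np.pi)).as_matrix()
    for p,y in zip(wps,yaw1s):
        print([*(100*R0.T@(np.array(p)-p0)).round(2).tolist(),0,0,round(-(y-yaw0),3),0])
HN={'r':(np.array([0,-.08]),np.array([0,-1])),'l':(np.array([0,.08]),np.array([0,1])),'f':(np.array([-.05,0]),np.array([-1,0]))}
def tip(s,th,gap=0,d=.018,half=.011):
    h,u=HN[s]; q=h+u*(.08*np.cos(th)+.003*np.sin(th)+half+gap)
    return C+Ro.from_euler('z',W).as_matrix()@np.array([*q,.014+.08*np.sin(th)-.003*np.cos(th)-d])
E
python3 - <<'E'
from h import *
p0=np.array(r.get_obs()['eef_pos']); Y=np.pi/2+W
via=[p0,[.35,-.35,.22],[.45,-.15,.2],[.60,-.10,.15]]
s=np.concatenate([[0],np.cumsum(np.linalg.norm(np.diff(via,axis=0),axis=1))]); g=np.minimum(np.arange(1,11)*.0610,s[-1])
rows([[np.interp(x,s,np.array(via)[:,i]) for i in range(3)] for x in g],.295,[min(Y,.295+.14*k) for k in range(1,11)],p0)
E
```

```text
[5.48, -2.66, 0.27, 0, 0, -0.14, 0]
[10.96, -5.33, 0.53, 0, 0, -0.28, 0]
[16.44, -7.99, 0.8, 0, 0, -0.42, 0]
[21.92, -10.66, 1.06, 0, 0, -0.56, 0]
[26.44, -14.62, 1.53, 0, 0, -0.7, 0]
[30.62, -19.03, 2.08, 0, 0, -0.84, 0]
[34.8, -23.44, 2.62, 0, 0, -0.98, 0]
[39.08, -27.58, 3.25, 0, 0, -1.12, 0]
[44.89, -27.73, 5.09, 0, 0, -1.26, 0]
[50.71, -27.89, 6.93, 0, 0, -1.299, 0]
```

>>> move_arm:
  motion:
    - [[5.5,-2.7,0.3,0,0,-0.14,0],[11,-5.3,0.5,0,0,-0.28,0],[16.4,-8,0.8,0,0,-0.42,0],[21.9,-10.7,1.1,0,0,-0.56,0],[26.4,-14.6,1.5,0,0,-0.7,0],[30.6,-19,2.1,0,0,-0.84,0],[34.8,-23.4,2.6,0,0,-0.98,0],[39.1,-27.6,3.2,0,0,-1.12,0],[44.9,-27.7,5.1,0,0,-1.26,0],[50.7,-27.9,6.9,0,0,-1.299,0]]
  force: 60

```text
time_s: 3.55
eef_pos: [0.5656, -0.1107, 0.1624]
tool_rot: [0.001, 0.698, 0.716, 0.0]
contact_force: [0.9, -1.9, 1.1]
opening: 0.0001
grip_force: 0.0
```

```bash
python3 - <<'E'
from h import *
for _ in range(4): r.snapshot('top')
o=r.get_obs(); p0=np.array(o['eef_pos']); print(p0,o['tool_rot'],np.max(np.abs(o['dq'])),o['contact_force'])
q=np.array(o['tool_rot']);ex=Ro.from_quat(q[[1,2,3,0]]).as_matrix()[:,0]; yaw=np.arctan2(ex[1],ex[0]); print(yaw)
Y=np.pi/2+W; t0=.42
a=tip('r',t0,gap=.02,d=-.06); b=tip('r',t0,gap=.02); 
wp=[(p0+a)/2,a,(a+b)/2,b,b]+[tip('r',t0,gap=.02-.004*k) for k in range(1,6)]
rows(wp,yaw,[Y]*10,p0)
E
```

```text
[ 0.56410212 -0.11125757  0.16112538] [-9.95550806e-04  6.98373471e-01  7.15732658e-01 -5.16459436e-04] 0.0440979657459027 [-0.80206388  0.43639974  0.30486251]
1.5953458069051272
[0.88, 3.03, 2.86, 0, 0, np.float64(0.002), 0]
[1.77, 6.06, 5.72, 0, 0, np.float64(0.002), 0]
[1.77, 6.06, 9.62, 0, 0, np.float64(0.002), 0]
[1.77, 6.06, 13.52, 0, 0, np.float64(0.002), 0]
[1.77, 6.06, 13.52, 0, 0, np.float64(0.002), 0]
[2.17, 6.06, 13.52, 0, 0, np.float64(0.002), 0]
[2.57, 6.06, 13.52, 0, 0, np.float64(0.002), 0]
[2.97, 6.06, 13.52, 0, 0, np.float64(0.002), 0]
[3.37, 6.06, 13.52, 0, 0, np.float64(0.002), 0]
[3.77, 6.06, 13.52, 0, 0, np.float64(0.002), 0]
```

>>> move_arm:
  motion:
    - [[0.9,3.0,2.9,0,0,0,0],[1.8,6.0,5.7,0,0,0,0],[1.8,6.0,9.6,0,0,0,0],[1.8,6.0,13.5,0,0,0,0],[2.2,6.0,13.5,0,0,0,0],[2.8,6.0,13.5,0,0,0,0],[3.4,6.0,13.5,0,0,0,0],[3.4,6.0,13.5,0,0,0,0],[3.4,6.0,13.5,0,0,0,0],[3.4,6.0,13.5,0,0,0,0]]

```text
time_s: 5.0
eef_pos: [0.6232, -0.0767, 0.0275]
tool_rot: [0.0, 0.699, 0.715, 0.0]
contact_force: [-0.3, -0.3, -0.5]
opening: 0.0002
grip_force: 0.0
```

```bash
cat >> h.py <<'E'
def loc():
    o=r.get_obs(); p=np.array(o['eef_pos']); R=Ro.from_euler('z',W).as_matrix()
    return o,p,R.T@(p-C)
E
python3 - <<'E'
from h import *
o,p0,l=loc(); print(p0,l,o['contact_force'],tip('r',.426))
rows([tip('r',t) for t in np.linspace(.45,1.0,10)],np.pi/2+W,[np.pi/2+W]*10,p0)
E
```

```text
[ 0.6231544  -0.0767215   0.02748308] [-0.00075198 -0.16984913  0.02748308] [-0.28280016 -0.2726481  -0.49432312] [ 0.62379673 -0.07194611  0.02632665]
[0.55, 0.08, -0.06, 0, 0, -0.0, 0]
[0.76, 0.08, -0.5, 0, 0, -0.0, 0]
[1.0, 0.08, -0.93, 0, 0, -0.0, 0]
[1.26, 0.08, -1.34, 0, 0, -0.0, 0]
[1.55, 0.08, -1.74, 0, 0, -0.0, 0]
[1.86, 0.08, -2.12, 0, 0, -0.0, 0]
[2.19, 0.08, -2.48, 0, 0, -0.0, 0]
[2.54, 0.08, -2.81, 0, 0, -0.0, 0]
[2.92, 0.08, -3.13, 0, 0, -0.0, 0]
[3.31, 0.08, -3.42, 0, 0, -0.0, 0]
```

>>> move_arm:
  motion:
    - [[0.55,0.1,-0.05,0,0,0,0],[0.75,0.1,-0.5,0,0,0,0],[1.0,0.1,-0.9,0,0,0,0],[1.25,0.1,-1.3,0,0,0,0],[1.55,0.1,-1.7,0,0,0,0],[1.85,0.1,-2.1,0,0,0,0],[2.2,0.1,-2.45,0,0,0,0],[2.55,0.1,-2.8,0,0,0,0],[2.9,0.1,-3.1,0,0,0,0],[3.3,0.1,-3.4,0,0,0,0]]

```text
time_s: 6.25
eef_pos: [0.6233, -0.0459, 0.0622]
tool_rot: [0.002, 0.7, 0.714, -0.002]
contact_force: [-4.6, -11.7, 7.5]
opening: 0.0003
grip_force: 5.8
```

```bash
python3 - <<'E'
from h import *
o,p0,l=loc(); print(p0,l,o['contact_force'],tip('r',1.0))
D=look(['right_panel_edge'],pre='c_')
for k,v in D.items():
  print(k,v,min((np.linalg.norm(proj(k[0],pts([.62,.0931,.023,.5,.5,t])[k[1]])-v[0]),t) for t in np.arange(.3,1.6,.02)))
rows([tip('r',t) for t in np.linspace(1.05,1.45,10)],np.pi/2+W,[np.pi/2+W]*10,p0)
E
```

```text
[ 0.62325142 -0.04592595  0.06220358] [ 5.32407383e-05 -1.39063959e-01  6.22035820e-02] [ -4.60308838 -11.74614776   7.54353757] [ 0.62314494 -0.04361243  0.06169677]
('side', 'right_panel_edge') (array([296.6, 172.3]), 0.64) (np.float64(0.17625444408122104), np.float64(0.7200000000000004))
('top', 'right_panel_edge') (array([399.2, 214.6]), 0.66) (np.float64(1.1077474230491406), np.float64(0.8000000000000005))
[0.57, -0.01, -0.17, 0, 0, -0.0, 0]
[0.87, -0.01, -0.35, 0, 0, -0.0, 0]
[1.19, -0.01, -0.52, 0, 0, -0.0, 0]
[1.51, -0.01, -0.67, 0, 0, -0.0, 0]
[1.83, -0.01, -0.81, 0, 0, -0.0, 0]
[2.17, -0.01, -0.94, 0, 0, -0.0, 0]
[2.5, -0.01, -1.05, 0, 0, -0.0, 0]
[2.85, -0.01, -1.14, 0, 0, -0.0, 0]
[3.19, -0.01, -1.22, 0, 0, -0.0, 0]
[3.54, -0.01, -1.29, 0, 0, -0.0, 0]
```

```bash
python3 - <<'E'
import cv2,numpy as np
a=cv2.imread('pics/c_side.png')[120:320,220:420]; b=cv2.imread('pics/c_top.png')[140:340,270:470]
cv2.imwrite('pics/c_crop.png',np.hstack([cv2.resize(x,(400,400),interpolation=cv2.INTER_CUBIC) for x in(a,b)]))
E
```

```text
(no output)
```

View pics/c_crop.png

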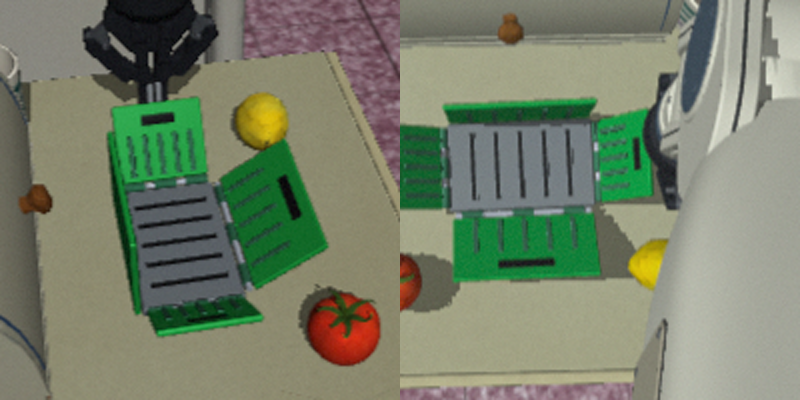

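```bash
python3 - <<'E'
from h import *
o,p0,l=loc(); print(p0,l,o['contact_force'])
rows([tip('r',t,half=.006,d=.02) for t in np.linspace(.9,1.42,10)],np.pi/2+W,[np.pi/2+W]*10,p0)
E
```

```text
[ 0.62361042 -0.04515946  0.06216053] [ 0.00042978 -0.13830593  0.06216053] [-2.38117653 -7.91242336  5.48015318]
[0.02, -0.04, 0.74, 0, 0, -0.0, 0]
[0.38, -0.04, 0.45, 0, 0, -0.0, 0]
[0.76, -0.04, 0.18, 0, 0, -0.0, 0]
[1.15, -0.04, -0.07, 0, 0, -0.0, 0]
[1.55, -0.04, -0.3, 0, 0, -0.0, 0]
[1.97, -0.04, -0.5, 0, 0, -0.0, 0]
[2.4, -0.04, -0.67, 0, 0, -0.0, 0]
[2.84, -0.04, -0.82, 0, 0, -0.0, 0]
[3.28, -0.04, -0.95, 0, 0, -0.0, 0]
[3.73, -0.04, -1.05, 0, 0, -0.0, 0]
```

>>> move_arm:
  motion:
    - [[0.2,0,0.2,0,0,0,0],[0.5,0,0.15,0,0,0,0],[0.8,0,0.1,0,0,0,0],[1.15,0,0,0,0,0,0],[1.5,0,-0.2,0,0,0,0],[1.85,0,-0.4,0,0,0,0],[2.2,0,-0.6,0,0,0,0],[2.55,0,-0.75,0,0,0,0],[2.9,0,-0.9,0,0,0,0],[3.2,0,-1.0,0,0,0,0]]

```text
time_s: 7.7
eef_pos: [0.6225, -0.0116, 0.0711]
tool_rot: [-0.0, 0.699, 0.715, -0.0]
contact_force: [0.6, -5.0, -2.8]
opening: -0.0003
grip_force: 2.2
```

```bash
cat >> h.py <<'E'
def ang(e,pre):
    D=look([e],pre=pre)
    for k,v in D.items():
        print(k[0],v[0],round(v[1],2),'th %.2f'%min((np.linalg.norm(proj(k[0],pts([.62,.0931,.023,t,t,t])[e])-v[0]),t) for t in np.arange(.3,1.7,.02))[1])
E
python3 - <<'E'
from h import *
o,p0,l=loc(); print(p0,l,o['contact_force'])
ang('right_panel_edge','d_')
o,p0,l=loc(); print(p0,l,o['contact_force'])
E
```

```text
[ 0.62247195 -0.01164444  0.07111245] [ 6.23912921e-05 -1.04773590e-01  7.11124499e-02] [ 0.55480668 -5.01930459 -2.79476022]
side [297.2 174.8] 0.77 th 0.52
top [377.7 216.3] 0.89 th 1.44
[ 0.62243415 -0.0112439   0.07126072] [ 3.38047614e-05 -1.04372278e-01  7.12607234e-02] [ 0.37261544 -1.85503102 -1.94987762]
```

>>> move_arm:
  motion:
    - [[0.15,0,0,0,0,0,0],[0.3,0,0,0,0,0,0],[0.45,0,0,0,0,0,0],[0.55,0,0,0,0,0,0],[0.65,0,0,0,0,0,0],[0.75,0,0,0,0,0,0],[0.8,0,0,0,0,0,0],[0.85,0,0,0,0,0,0],[0.9,0,0,0,0,0,0],[0.9,0,0,0,0,0,0]]

```text
time_s: 9.15
eef_pos: [0.6224, -0.0028, 0.0718]
tool_rot: [0.0, 0.699, 0.715, -0.0]
contact_force: [-0.8, -5.2, 3.3]
opening: -0.0004
grip_force: 2.4
```

```bash
python3 - <<'E'
from h import *
o,p0,l=loc(); print(l,o['contact_force'])
E
```

```text
[ 0.00018293 -0.09596581  0.07183351] [-0.80668049 -5.23797614  3.25018497]
```

>>> move_arm:
  motion:
    - [[0.05,0,0,0,0,0,0],[0.1,0,0,0,0,0,0],[0.15,0,0,0,0,0,0],[0.18,0,0,0,0,0,0],[0.2,0,0,0,0,0,0],[0.22,0,0,0,0,0,0],[0.25,0,0,0,0,0,0],[0.25,0,0,0,0,0,0],[0.25,0,0,0,0,0,0],[0.25,0,0,0,0,0,0]]

```text
time_s: 10.4
eef_pos: [0.6224, -0.0022, 0.0718]
tool_rot: [0.001, 0.7, 0.715, -0.001]
contact_force: [-1.2, -14.0, 3.4]
opening: 0.0003
grip_force: 6.9
```

```bash
python3 - <<'E'
from h import *
o,p0,l=loc(); print(l,o['contact_force'])
E
```

```text
[ 0.00025256 -0.09537215  0.07184578] [ -1.16889146 -13.95022851   3.38763073]
```

```bash
python3 - <<'E'
from h import *
o,p0,l=loc(); Y=np.pi/2+W
a=tip('r',np.pi/2,gap=.04);a[2]=p0[2]; b=a.copy(); b[2]=.13
g=tip('f',.55,gap=.025,d=-.08); via=C+Ro.from_euler('z',W).as_matrix()@np.array([-.16,-.10,.14])
wp=[a,b,b+(via-b)/3,b+(via-b)*2/3,via]+[via+(g-via)*k/3 for k in(1,2,3)]+[g,g]
print(b,via,g,tip('f',.55))
rows(wp,Y,[min(Y+.17*max(k-1,0),Y+np.pi/2) for k in range(1,11)],p0)
E
```

```text
[ 0.62308173 -0.04086456  0.13      ] [ 0.46234212 -0.01055323  0.14      ] [0.46427118 0.08951761 0.1332574 ] [0.48926456 0.09009255 0.0352574 ]
[-3.86, -0.03, -0.0, 0, 0, -0.0, 0]
[-3.86, -0.03, -5.82, 0, 0, -0.17, 0]
[-2.73, -5.36, -6.15, 0, 0, -0.34, 0]
[-1.6, -10.69, -6.48, 0, 0, -0.51, 0]
[-0.46, -16.03, -6.82, 0, 0, -0.68, 0]
[2.87, -15.88, -6.59, 0, 0, -0.85, 0]
[6.2, -15.74, -6.37, 0, 0, -1.02, 0]
[9.54, -15.6, -6.14, 0, 0, -1.19, 0]
[9.54, -15.6, -6.14, 0, 0, -1.36, 0]
[9.54, -15.6, -6.14, 0, 0, -1.53, 0]
```

>>> move_arm:
  motion:
    - [[-3.9,0,0,0,0,0,0],[-3.9,0,-5.8,0,0,-0.17,0],[-2.7,-5.4,-6.1,0,0,-0.34,0],[-1.6,-10.7,-6.5,0,0,-0.51,0],[-0.5,-16,-6.8,0,0,-0.68,0],[2.9,-15.9,-6.6,0,0,-0.85,0],[6.2,-15.7,-6.4,0,0,-1.02,0],[9.5,-15.6,-6.1,0,0,-1.2,0],[9.5,-15.6,-6.1,0,0,-1.38,0],[9.5,-15.6,-6.1,0,0,-1.57,0]]

```text
time_s: 11.65
eef_pos: [0.4638, 0.0925, 0.1323]
tool_rot: [-0.0, -0.014, 1.0, 0.001]
contact_force: [0.3, 0.1, 0.4]
opening: 0.0001
grip_force: 0.0
```

```bash
python3 - <<'E'
from h import *
ang('right_panel_edge','e_')
for _ in range(2): r.snapshot('top')
o,p0,l=loc(); print(p0,l,o['contact_force'])
q=np.array(o['tool_rot']);ex=Ro.from_quat(q[[1,2,3,0]]).as_matrix()[:,0]; yaw=np.arctan2(ex[1],ex[0])%(2*np.pi); print(yaw, np.abs(o['dq']).max())
Y=np.pi+W; t0=.54
a=tip('f',t0,gap=.022,d=.02)
wp=[p0+(a-p0)*k/3 for k in(1,2,3)]+[tip('f',t0,gap=.004,d=.02)]*2+[tip('f',t) for t in np.linspace(.6,.85,5)]
rows(wp,yaw,[Y]*10,p0)
E
```

```text
side [299.4 182. ] 0.68 th 1.62
top [374. 218.] 0.55 th 1.52
[0.46409149 0.09135996 0.13231399] [-0.1559073   0.001846    0.13231399] [-0.52981374 -0.39668588  0.11811605]
3.1577618389928266 0.015015339320221104
[-0.09, -0.06, 3.33, 0, 0, np.float64(-0.007), 0]
[-0.18, -0.12, 6.65, 0, 0, np.float64(-0.007), 0]
[-0.28, -0.18, 9.98, 0, 0, np.float64(-0.007), 0]
[-2.08, -0.17, 9.98, 0, 0, np.float64(-0.007), 0]
[-2.08, -0.17, 9.98, 0, 0, np.float64(-0.007), 0]
[-2.72, -0.17, 9.36, 0, 0, np.float64(-0.007), 0]
[-3.0, -0.16, 8.95, 0, 0, np.float64(-0.007), 0]
[-3.3, -0.16, 8.55, 0, 0, np.float64(-0.007), 0]
[-3.63, -0.16, 8.17, 0, 0, np.float64(-0.007), 0]
[-3.99, -0.16, 7.82, 0, 0, np.float64(-0.007), 0]
```

>>> move_arm:
  motion:
    - [[-0.1,0,3.3,0,0,0,0],[-0.2,-0.1,6.6,0,0,0,0],[-0.3,-0.2,10,0,0,0,0],[-1.2,-0.2,10.1,0,0,0,0],[-2.1,-0.2,10.1,0,0,0,0],[-2.7,-0.2,9.6,0,0,0,0],[-3.0,-0.2,9.2,0,0,0,0],[-3.3,-0.2,8.8,0,0,0,0],[-3.6,-0.2,8.5,0,0,0,0],[-4.0,-0.2,8.1,0,0,0,0]]

```text
time_s: 13.2
eef_pos: [0.5035, 0.0901, 0.0515]
tool_rot: [-0.001, -0.01, 1.0, 0.0]
contact_force: [-6.2, -0.3, 0.8]
opening: 0.0003
grip_force: 3.0
```

```bash
python3 - <<'E'
from h import *
o,p0,l=loc(); print(p0,l,o['contact_force']); Y=np.pi+W
ang('front_panel_edge','f_')
o,p0,l=loc(); print(p0,l,o['contact_force'],tip('f',.85))
rows([tip('f',t,d=.02) for t in np.linspace(.9,1.38,10)],Y,[Y]*10,p0)
E
```

```text
[0.50351799 0.09008133 0.05153548] [-0.11652063 -0.00033902  0.05153548] [-6.22540527 -0.30298401  0.80705605]
side [370.  210.9] 0.84 th 0.72
[0.50436115 0.09011025 0.05203305] [-0.11567703 -0.0003295   0.05203305] [-5.18762205 -0.65081435  3.86841369] [0.5039782  0.09043103 0.05412248]
[-0.26, 0.03, -0.28, 0, 0, -0.0, 0]
[-0.59, 0.03, -0.55, 0, 0, -0.0, 0]
[-0.94, 0.03, -0.8, 0, 0, -0.0, 0]
[-1.3, 0.03, -1.03, 0, 0, -0.0, 0]
[-1.67, 0.03, -1.24, 0, 0, -0.0, 0]
[-2.05, 0.03, -1.43, 0, 0, -0.0, 0]
[-2.44, 0.03, -1.61, 0, 0, -0.0, 0]
[-2.84, 0.03, -1.76, 0, 0, -0.0, 0]
[-3.24, 0.03, -1.89, 0, 0, -0.0, 0]
[-3.66, 0.03, -1.99, 0, 0, -0.0, 0]
```

>>> move_arm:
  motion:
    - [[-0.3,0,-0.2,0,0,0,0],[-0.6,0,-0.5,0,0,0,0],[-0.95,0,-0.8,0,0,0,0],[-1.3,0,-1.0,0,0,0,0],[-1.65,0,-1.2,0,0,0,0],[-2.05,0,-1.4,0,0,0,0],[-2.45,0,-1.6,0,0,0,0],[-2.85,0,-1.75,0,0,0,0],[-3.25,0,-1.85,0,0,0,0],[-3.6,0,-1.95,0,0,0,0]]

```text
time_s: 14.65
eef_pos: [0.5406, 0.0909, 0.0713]
tool_rot: [0.0, -0.01, 1.0, 0.0]
contact_force: [-5.1, 0.8, 2.3]
opening: -0.0001
grip_force: 2.4
```

```bash
python3 - <<'E'
from h import *
ang('front_panel_edge','g_')
o,p0,l=loc(); print(p0,l,o['contact_force'])
E
```

```text
side [346.4 207.7] 0.77 th 1.36
[0.54096033 0.09074254 0.07098843] [-0.07907298 -0.00053908  0.07098843] [-0.39939753  0.09542151 -0.11693305]
```

>>> move_arm:
  motion:
    - [[-0.2,0,0,0,0,0,0],[-0.4,0,-0.1,0,0,0,0],[-0.6,0,-0.1,0,0,0,0],[-0.75,0,-0.1,0,0,0,0],[-0.9,0,-0.1,0,0,0,0],[-1.0,0,-0.1,0,0,0,0],[-1.1,0,-0.1,0,0,0,0],[-1.15,0,-0.1,0,0,0,0],[-1.2,0,-0.1,0,0,0,0],[-1.2,0,-0.1,0,0,0,0]]

```text
time_s: 16.1
eef_pos: [0.5522, 0.091, 0.0718]
tool_rot: [0.0, -0.01, 1.0, 0.0]
contact_force: [-3.3, 0.9, 3.1]
opening: 0.0001
grip_force: 1.8
```

```bash
python3 - <<'E'
from h import *
o,p0,l=loc(); print(l,o['contact_force'])
E
```

```text
[-0.06778744 -0.00052485  0.07176128] [-3.27055208  0.87138678  3.10401477]
```

>>> move_arm:
  motion:
    - [[-0.07,0,0,0,0,0,0],[-0.14,0,0,0,0,0,0],[-0.2,0,0,0,0,0,0],[-0.26,0,0,0,0,0,0],[-0.3,0,0,0,0,0,0],[-0.34,0,0,0,0,0,0],[-0.37,0,0,0,0,0,0],[-0.4,0,0,0,0,0,0],[-0.4,0,0,0,0,0,0],[-0.4,0,0,0,0,0,0]]

```text
time_s: 17.35
eef_pos: [0.5558, 0.0911, 0.0718]
tool_rot: [-0.0, -0.01, 1.0, 0.0]
contact_force: [-6.1, 0.9, 3.3]
opening: -0.0001
grip_force: 3.0
```

```bash
python3 - <<'E'
from h import *
o,p0,l=loc(); print(l,o['contact_force'])
E
```

```text
[-0.0642765  -0.00053858  0.0717673 ] [-6.08349369  0.85573291  3.27078606]
```

>>> move_arm:
  motion:
    - [[-0.05,0,0,0,0,0,0],[-0.1,0,0,0,0,0,0],[-0.14,0,0,0,0,0,0],[-0.18,0,0,0,0,0,0],[-0.21,0,0,0,0,0,0],[-0.24,0,0,0,0,0,0],[-0.25,0,0,0,0,0,0],[-0.25,0,0,0,0,0,0],[-0.25,0,0,0,0,0,0],[-0.25,0,0,0,0,0,0]]

```text
time_s: 18.6
eef_pos: [0.5558, 0.0911, 0.0717]
tool_rot: [-0.003, -0.01, 1.0, -0.0]
contact_force: [-17.5, -0.0, 11.7]
opening: 0.0003
grip_force: 8.6
```

```bash
python3 - <<'E'
from h import *
o,p0,l=loc(); print(l,o['contact_force'],p0)
Y=np.pi+W; Rz=Ro.from_euler('z',W).as_matrix()
a=p0-Rz@np.array([.045,0,0]); b=a.copy(); b[2]=.14; v=C+Rz@np.array([-.12,.20,.15]); g=C+Rz@np.array([0,.185,.15])
wp=[a,b,b+(v-b)/4,b+(v-b)/2,b+(v-b)*3/4,v,v+(g-v)/3,v+(g-v)*2/3,g,g]
print(v,g)
rows(wp,Y,[max(Y-.17*max(k-1,0),Y-np.pi/2) for k in range(1,11)],p0)
E
```

```text
[-0.06423195 -0.00051174  0.07170528] [-17.54012007  -0.02995304  11.66120981] [0.55579681 0.09111119 0.07170528]
[0.49543214 0.29028735 0.15      ] [0.61574538 0.27805107 0.15      ]
[4.5, -0.0, -0.0, 0, 0, -0.0, 0]
[4.5, 0.0, -6.83, 0, 0, 0.17, 0]
[4.77, 5.01, -7.08, 0, 0, 0.34, 0]
[5.04, 10.03, -7.33, 0, 0, 0.51, 0]
[5.31, 15.04, -7.58, 0, 0, 0.68, 0]
[5.58, 20.05, -7.83, 0, 0, 0.85, 0]
[1.58, 19.55, -7.83, 0, 0, 1.02, 0]
[-2.42, 19.05, -7.83, 0, 0, 1.19, 0]
[-6.42, 18.55, -7.83, 0, 0, 1.36, 0]
[-6.42, 18.55, -7.83, 0, 0, 1.53, 0]
```

The front panel is at its stop: the force rose and the tool didn't move. Next is the left panel.

>>> move_arm:
  motion:
    - [[4.5,0,0,0,0,0,0],[4.5,0,-6.8,0,0,0.17,0],[4.8,5,-7.1,0,0,0.34,0],[5.0,10,-7.3,0,0,0.51,0],[5.3,15,-7.6,0,0,0.68,0],[5.6,20,-7.8,0,0,0.85,0],[1.6,19.6,-7.8,0,0,1.02,0],[-2.4,19,-7.8,0,0,1.2,0],[-6.4,18.6,-7.8,0,0,1.38,0],[-6.4,18.6,-7.8,0,0,1.57,0]]

```text
time_s: 19.85
eef_pos: [0.6221, 0.2778, 0.1485]
tool_rot: [0.0, 0.702, 0.712, 0.0]
contact_force: [-0.9, 0.3, -0.1]
opening: -0.0003
grip_force: 0.0
```

```bash
python3 - <<'E'
from h import *
ang('front_panel_edge','h_')
ang('left_panel_edge','h_')
o,p0,l=loc(); print(p0,l,o['contact_force'])
q=np.array(o['tool_rot']);ex=Ro.from_quat(q[[1,2,3,0]]).as_matrix()[:,0]; yaw=np.arctan2(ex[1],ex[0])%(2*np.pi); print(yaw, np.abs(o['dq']).max())
Y=np.pi/2+W; t0=.66
a=tip('l',t0,gap=.025,d=.022)
wp=[p0+(a-p0)*k/3 for k in(1,2,3)]+[tip('l',t0,gap=g,d=.022) for g in(.014,.004)]+[tip('l',t,d=.022) for t in np.linspace(.7,.95,5)]
rows(wp,yaw,[Y]*10,p0)
E
```

```text
top [332.3 242.3] 0.82 th 1.60
side [326.4 282.1] 0.9 th 0.68
top [255.6 222.9] 0.73 th 0.58
[0.61877137 0.27854385 0.15012573] [0.00303652 0.18542306 0.15012573] [0.54198364 1.21870875 0.08581701]
1.5962457522598905 0.011206640475268023
[-0.15, -0.1, 3.71, 0, 0, np.float64(0.002), 0]
[-0.29, -0.2, 7.43, 0, 0, np.float64(0.002), 0]
[-0.44, -0.3, 11.14, 0, 0, np.float64(0.002), 0]
[-1.54, -0.31, 11.14, 0, 0, np.float64(0.002), 0]
[-2.54, -0.31, 11.14, 0, 0, np.float64(0.002), 0]
[-3.13, -0.31, 10.89, 0, 0, np.float64(0.002), 0]
[-3.45, -0.31, 10.5, 0, 0, np.float64(0.002), 0]
[-3.79, -0.31, 10.14, 0, 0, np.float64(0.002), 0]
[-4.16, -0.31, 9.8, 0, 0, np.float64(0.002), 0]
[-4.54, -0.31, 9.48, 0, 0, np.float64(0.002), 0]
```

>>> move_arm:
  motion:
    - [[-0.1,-0.1,3.7,0,0,0,0],[-0.3,-0.2,7.4,0,0,0,0],[-0.4,-0.3,11.1,0,0,0,0],[-1.5,-0.3,11.2,0,0,0,0],[-2.5,-0.3,11.2,0,0,0,0],[-3.1,-0.3,10.9,0,0,0,0],[-3.45,-0.3,10.5,0,0,0,0],[-3.8,-0.3,10.2,0,0,0,0],[-4.15,-0.3,9.9,0,0,0,0],[-4.5,-0.3,9.5,0,0,0,0]]

```text
time_s: 21.5
eef_pos: [0.6178, 0.2342, 0.0562]
tool_rot: [0.0, 0.699, 0.716, 0.001]
contact_force: [1.9, 5.1, -0.1]
opening: 0.0001
grip_force: 2.1
```

```bash
python3 - <<'E'
from h import *
Y=np.pi/2+W
ang('left_panel_edge','i_')
o,p0,l=loc(); print(p0,l,o['contact_force'],tip('l',.95))
rows([tip('l',t,d=.021) for t in np.linspace(1.0,1.42,10)],Y,[Y]*10,p0)
E
```

```text
side [323.5 270.6] 0.65 th 0.92
top [262.7 221.3] 0.98 th 0.88
[0.61738948 0.23340791 0.05547084] [0.00061697 0.14033084 0.05547084] [0.61818278 1.60740609 1.75436565] [0.61678086 0.23303787 0.05932819]
[-0.36, -0.06, -0.32, 0, 0, -0.0, 0]
[-0.67, -0.06, -0.53, 0, 0, -0.0, 0]
[-0.99, -0.06, -0.72, 0, 0, -0.0, 0]
[-1.32, -0.06, -0.9, 0, 0, -0.0, 0]
[-1.66, -0.06, -1.06, 0, 0, -0.0, 0]
[-2.0, -0.06, -1.2, 0, 0, -0.0, 0]
[-2.35, -0.06, -1.33, 0, 0, -0.0, 0]
[-2.71, -0.06, -1.44, 0, 0, -0.0, 0]
[-3.07, -0.06, -1.54, 0, 0, -0.0, 0]
[-3.43, -0.06, -1.62, 0, 0, -0.0, 0]
```

>>> move_arm:
  motion:
    - [[-0.35,-0.1,-0.3,0,0,0,0],[-0.65,-0.1,-0.5,0,0,0,0],[-1.0,-0.1,-0.7,0,0,0,0],[-1.3,-0.1,-0.9,0,0,0,0],[-1.65,-0.1,-1.05,0,0,0,0],[-2.0,-0.1,-1.2,0,0,0,0],[-2.35,-0.1,-1.35,0,0,0,0],[-2.7,-0.1,-1.45,0,0,0,0],[-3.05,-0.1,-1.55,0,0,0,0],[-3.4,-0.1,-1.6,0,0,0,0]]

```text
time_s: 22.95
eef_pos: [0.6167, 0.1989, 0.0707]
tool_rot: [-0.0, 0.699, 0.715, -0.0]
contact_force: [0.2, 3.6, 2.3]
opening: 0.0
grip_force: 1.6
```

```bash
python3 - <<'E'
from h import *
ang('left_panel_edge','j_')
o,p0,l=loc(); print(p0,l,o['contact_force'])
E
```

```text
side [320.5 245.7] 0.9 th 1.46
top [281.7 219.8] 0.55 th 1.42
[0.61643288 0.19865275 0.07035085] [-0.00113867  0.10560687  0.07035085] [-0.36346509  0.36389606  0.14821857]
```

>>> move_arm:
  motion:
    - [[-0.2,0,-0.1,0,0,0,0],[-0.4,0,-0.1,0,0,0,0],[-0.55,0,-0.1,0,0,0,0],[-0.65,0,-0.1,0,0,0,0],[-0.75,0,-0.1,0,0,0,0],[-0.85,0,-0.1,0,0,0,0],[-0.9,0,-0.1,0,0,0,0],[-0.95,0,-0.1,0,0,0,0],[-1.0,0,-0.1,0,0,0,0],[-1.0,0,-0.1,0,0,0,0]]

```text
time_s: 24.4
eef_pos: [0.6172, 0.1892, 0.0719]
tool_rot: [0.0, 0.699, 0.715, 0.0]
contact_force: [-0.6, 2.6, 1.9]
opening: 0.0003
grip_force: 1.1
```

>>> move_arm:
  motion:
    - [[-0.05,0,0,0,0,0,0],[-0.1,0,0,0,0,0,0],[-0.14,0,0,0,0,0,0],[-0.18,0,0,0,0,0,0],[-0.21,0,0,0,0,0,0],[-0.24,0,0,0,0,0,0],[-0.25,0,0,0,0,0,0],[-0.25,0,0,0,0,0,0],[-0.25,0,0,0,0,0,0],[-0.25,0,0,0,0,0,0]]

```text
time_s: 25.65
eef_pos: [0.6172, 0.1868, 0.0718]
tool_rot: [0.0, 0.699, 0.715, -0.0]
contact_force: [2.1, 2.5, 1.3]
opening: -0.0001
grip_force: 1.2
```

```bash
python3 - <<'E'
from h import *
o,p0,l=loc(); print(l,o['contact_force'])
E
```

```text
[-0.00068674  0.09369901  0.07177181] [2.05003577 2.46534265 1.31395262]
```

Still moving freely, so I keep feeling for the stop.

>>> move_arm:
  motion:
    - [[-0.05,0,0,0,0,0,0],[-0.1,0,0,0,0,0,0],[-0.14,0,0,0,0,0,0],[-0.18,0,0,0,0,0,0],[-0.21,0,0,0,0,0,0],[-0.24,0,0,0,0,0,0],[-0.25,0,0,0,0,0,0],[-0.25,0,0,0,0,0,0],[-0.25,0,0,0,0,0,0],[-0.25,0,0,0,0,0,0]]

```text
time_s: 26.9
eef_pos: [0.6171, 0.1855, 0.0718]
tool_rot: [-0.001, 0.699, 0.716, 0.001]
contact_force: [0.6, 8.7, 0.2]
opening: 0.0
grip_force: 4.3
```

>>> move_arm:
  motion:
    - [[-0.03,0,0,0,0,0,0],[-0.06,0,0,0,0,0,0],[-0.09,0,0,0,0,0,0],[-0.12,0,0,0,0,0,0],[-0.14,0,0,0,0,0,0],[-0.16,0,0,0,0,0,0],[-0.16,0,0,0,0,0,0],[-0.16,0,0,0,0,0,0],[-0.16,0,0,0,0,0,0],[-0.16,0,0,0,0,0,0]]

```text
time_s: 28.15
eef_pos: [0.6171, 0.1854, 0.0719]
tool_rot: [-0.002, 0.698, 0.716, 0.002]
contact_force: [0.4, 15.6, 0.9]
opening: 0.0002
grip_force: 8.0
```

The left panel is home. The left and right stop positions are symmetric at 93.9 mm, close to the nominal 94 mm. Now I retreat.

>>> move_arm:
  motion:
    - [[2,0,0,0,0,0,0],[5,0,0,0,0,0,0],[8,0,0,0,0,0,0],[9,0,-5,0,0,0,0],[9,0,-10,0,0,0,0],[11,0,-13,0,0,0,0],[13,2,-14,0,0,0,0],[13,4,-14,0,0,0,0],[13,4,-14,0,0,0,0],[13,4,-14,0,0,0,0]]

```text
time_s: 29.4
eef_pos: [0.6535, 0.3134, 0.2111]
tool_rot: [-0.0, 0.699, 0.715, -0.001]
contact_force: [0.5, -0.4, 0.4]
opening: 0.0002
grip_force: 0.0
```

```bash
python3 - <<'E'
from h import *
for e in('front','left','right'): print(e); ang(e+'_panel_edge','k_')
a=cv2.imread('pics/k_side.png')[120:320,220:420]; b=cv2.imread('pics/k_top.png')[140:340,230:430]
cv2.imwrite('pics/k_crop.png',np.hstack([cv2.resize(x,(400,400),interpolation=cv2.INTER_CUBIC) for x in(a,b)]))
E
```

```text
front
top [332.3 243.4] 0.7 th 1.58
left
side [315.6 240.2] 0.97 th 1.62
top [288.7 219.4] 0.56 th 1.58
right
top [374.1 218.2] 0.7 th 1.52
```

View pics/k_crop.png

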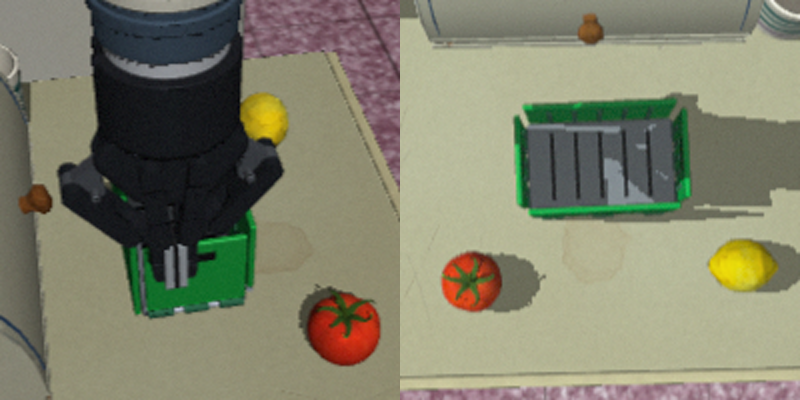

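The top crop shows all three panels upright around the pan. The tomato (about 472, 282) and the lemon (about 743, 264) are where they started, and the arm is clear of the crate. I'm handing in the job.

```bash
python3 -c "
from bench import r
print(r.close_job())"
```

```text
the job is handed in; nothing more can be done
None
```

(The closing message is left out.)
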